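# Slide the wheel carriage home past a lock of unknown state

### The arm

A 6-joint arm with a two-finger parallel gripper is mounted at the origin on a cart in front of the work surface, level with it; the furniture and walls round the work are solid. World frame = base frame: x ahead of the robot, y to its left, z up, the work surface at z = 0. Lengths are in m, angles in rad, forces in N, time in s.
With the tool pointing down it reaches from about 0.275 to 0.775 m from the base axis. Payload 14.6 kg.
Tool frame: the origin (TCP) lies midway between the tips of the shut fingers; the grasp point (between the pads) lies 19 mm behind it; x points along the fingers, z is the direction in which the jaws open and shut, and the axes are right-handed (so a half turn about x gives the same grasp; the last joint's range is limited). The gripper opens to 85 mm and grips with 20 to 120 N. Pads are 22 mm wide; open, the fingers measure 114 mm over their backs; the gripper's body (76 mm by 85 mm) begins 54 mm behind the grasp point. The pads swing forward as they close: fully open they stand 13 mm farther back than shut.
Start: joints at [-1.362, 0.263, -0.048, 1.259, 0, 1.415], TCP at [0.187, -0.491, 0.231] pointing down, gripper open.
Joint ranges: [-2.65, 2.65], [-0.89, 1.7], [-1.18, 1.37], [-2.13, 2.11], [-1.35, 1.29], [-3.14, 3.14]. Speed limits (rad/s): [1.89, 1.89, 2.57, 2.79, 3.14, 3.14].

### API

Orientations are given as a rotation vector (axis times angle).
In Python, from station import * gives the robot as it stands.
- The arm moves only by the tool servo_tool, never from a script. Its argument "commands" is a list of rows, each an object with "grip": the opening, from -1 (shut) to 1 (fully open); "dp": the shift along the world's x, y, z scaled (see below), a list of three; "spin": the turn about the world's z scaled (see below). A call has 1 to 8 rows; each row shifts and turns the commanded pose from where the row before left it; what a row does not reach is not made up. The controller multiplies each number of a shift by 75 mm and each number of a turn by 45 degrees. A row lasts 1/12 s, in which the tool goes at most 41.7 mm and 7.16 degrees, less where a joint would pass 70% of its speed; a pose out of reach is approached as far as the arm can. A call with a number of a shift or a turn outside -1 to 1 is refused whole. A call with a gripper value outside its range is refused whole. The fingers move at their own pace and stop on an object; "newtons" is the grip in N (left out, the last holds). Time passes only in rows, so rows that do not move let the fingers close. It gives the time, the measured TCP pose, the force and the opening at its end, in the units of the state.
- get_obs(): the state, without advancing time (a new reading comes with each control period).
- get_image(name): name is "scene" or "top" or "wrist"; returns the picture (384x512x3 uint8, red, green, blue); there is no depth.
- get_calibration(name): a dict with "fx", "fy", "cx", "cy" (pixels), "k1" (the pictures are not rectified: a ray, as slopes to the right and down, at radius r is drawn at 1 + k1 r^2 times it, then the intrinsics apply), "rvec" (rotation vector, rad) and "tvec" (3), from world to camera coordinates, as OpenCV has them. Camera axes: x right, y down, z forward; pixel columns grow to the right and rows downward; lengths in m; the calibration is good to about 2 mm. A picture is of the moment at which its call begins: read the wrist's pose just before it. get_calibration takes no time and is no camera call; for the wrist camera it gives the pose at the moment of the call.
- close_job(): hands the job in, once; it reports no verdict.
Trained networks look in the newest picture that a camera, given by its name, has taken for a name from the list of things; names that differ only in an ending like _2 or _b are one class to them, and where a whole thing is asked for, a point or a joint stands for the part that bears it (a point fixed in the world has none). Each returns a list of dicts, best first, with "p" (0 to 1); they miss things now and then, are a little off and sometimes report something else, mostly with a low value. They report only what shows in the picture. A call takes as long as a camera call.
- find_in(query, camera): "rect" ([centre column, centre row, width, height] in pixels, round what is visible of it).
- masks_of(query, camera): "region" (384x512 bool, what is visible of it) and "rect" ([centre column, centre row, width, height] in pixels, round what is visible of it).
- tip_of(query, camera): "position" ([column, row] in pixels: a listed point, or the origin of a listed thing).
The state is a dict: "clock": time; "qpos": joint angles; "dq": joint speeds; "joint_efforts": joint torques, N m; "ee_pos": TCP position; "tcp_rot": TCP orientation; "force": force on the tool from outside, world axes, zero at the start; "torque": the same for the moment, N m; "width": opening from 0.0 (shut) to 1.0 (fully open).
Only numpy, scipy, OpenCV 4.12 (cv2) and the standard library are available. Lean on these libraries where they do the work, as an engineer would, in place of code of your own. Each camera call takes 0.05 s, during which the arm holds its last target.

### The job

Slide the carriage that carries the yellow wheel fully home against the stop at the far end of its bed. It may or may not be locked, and nothing shows which way its lever locks: push the carriage first with the lever as it stands, throw the lever fully over to the other side only if the carriage is held, then push again; once the carriage has moved off, leave the lever alone. Do not touch the unit with the blue wheel.

Things in the scene. Friction and masses are not known exactly. Their poses are not given: they have to be found in the camera images.
- yellow_slide (a joint): Carriage with the flat yellow wheel (56 mm) on a fixed slide unit (dark bed 76 mm wide, 200 mm long, top at 31 mm). Carriage 70x70 mm; slides away from the robot. Value in m: 0 near end (start), 0.070 home against the grey stop. Slides at about 3 N and stays where left. If locked it gives about 3 mm, then stands firm.
- yellow_push (a point): Centre of the near (robot-side) face of the aluminium push plate at the near end of the yellow-wheel carriage: plate 60 mm wide, 10 mm thick, from 31 to 81 mm above the trolley; this point at 61 mm. x axis: the way the carriage slides home; y: left; z: up. Push here with shut fingers. Wheel and nut just beyond reach to 83 mm.
- yellow_lever (a joint): Lock lever of the yellow-wheel unit, at the bed's far end; pivot 38 mm up, axis along the slide. Rad: -0.65 thrown left (start), 0 upright, +0.65 right. Pushed past upright (under 1 N) it falls over and stays. One side locks the carriage at its near end, the other frees it; which one varies and cannot be seen. No effect once the carriage has moved off.
- yellow_ball (a point): Centre of the black ball (24 mm) on the yellow-wheel unit's lever, 66 mm from the pivot, 170 mm beyond the push plate's face at the start. Thrown over it is 91 mm above the trolley and 40 mm to the side of the bed's middle line; upright 104 mm. Throwing the lever moves it 80 mm across the slide, to the unit's right from the start.
- blue_unit: The other slide unit, same form, with a larger blue wheel (74 mm). Not to be touched. Origin: underside of the bed on its middle line; x along its slide: bed from -100 to +85 mm, lever housing to +115 mm; 76 mm wide; lever ball up to 116 mm high and 52 mm to either side.

How it is judged:
By the outcome, as a careful person would: the job done as asked, in the order asked, and still so for the second after the job is handed in, with the robot touching nothing.
It also fails if it takes over 56 s, if anything falls off the work surface, if the arm or the gripper's body presses on something with over 40 N, if the wrist force passes 120 N, or if a joint passes its speed limit or range.

## Working session

There is one attempt and no reset: what is moved stays moved. The work goes in short steps, Python scripts to look and compute and a tool call to move; the robot and the scene stay as the last step left them, time stands still between calls to the robot, and variables do not carry over. Pictures are saved under pics/ and viewed, and the job is handed in when it is done.

Besides the shell and the picture viewer there is one more tool, called after "Call:" in YAML: its name, and indented under it one key for each argument. servo_tool: Moves the arm, as the interface text tells. Its arguments: {"type":"object","properties":{"commands":{"type":"array"},"newtons":{"type":"number"}},"required":["commands"]}

```bash
mkdir -p pics
cat > h.py <<'E'
from station import *
import numpy as np, cv2
def snap(n,f):
    im=get_image(n); cv2.imwrite('pics/'+f,im[:,:,::-1]); return im
def ray(n,px,cal=None):
    c=cal or get_calibration(n)
    u=np.array([(px[0]-c['cx'])/c['fx'],(px[1]-c['cy'])/c['fy']])
    s=u.copy()
    for _ in range(20): s=u/(1+c['k1']*(s@s))
    R=cv2.Rodrigues(np.array(c['rvec'],float))[0]; t=np.array(c['tvec'],float)
    return -R.T@t, R.T@np.array([s[0],s[1],1.0])
def atz(n,px,z,cal=None):
    o,d=ray(n,px,cal); return o+d*(z-o[2])/d[2]
def proj(n,P,cal=None):
    c=cal or get_calibration(n)
    R=cv2.Rodrigues(np.array(c['rvec'],float))[0]
    p=R@np.array(P,float)+np.array(c['tvec'],float); s=p[:2]/p[2]; s=s*(1+c['k1']*(s@s))
    return np.array([s[0]*c['fx']+c['cx'],s[1]*c['fy']+c['cy']])
E
python3 - <<'E'
from h import *
a=snap('scene','s0.png'); 
for q in ['yellow_push','yellow_ball']: print('scene',q,[(d['p'],d['position']) for d in tip_of(q,'scene')][:3])
b=snap('top','t0.png')
for q,z in [('yellow_push',.061),('yellow_ball',.091),('blue_unit',0)]:
    for d in tip_of(q,'top')[:3]: print('top',q,d['p'],d['position'],atz('top',d['position'],z))
print(get_obs())
E
```

```text
scene yellow_push [(0.84, [249.6, 240.4])]
scene yellow_ball [(0.81, [144.4, 211.4])]
top yellow_push 0.87 [205.6, 223.2] [0.49697835 0.18891836 0.061     ]
top yellow_ball 0.59 [178.4, 150.7] [0.65614906 0.24879194 0.091     ]
top blue_unit 0.59 [315.3, 199.0] [ 0.56005344 -0.06510088  0.        ]
{'clock': 0.35, 'qpos': array([-1.36231419e+00,  2.63192282e-01, -4.84262644e-02,  1.25940784e+00,
       -1.41042872e-05,  1.41547727e+00]), 'dq': array([-8.99398759e-05, -6.80594261e-04, -3.32975086e-04, -1.93896343e-03,
       -8.22014274e-04,  7.58066198e-04]), 'joint_efforts': array([-2.62384368e-03, -6.36847186e+01,  3.84389198e+01,  4.78908507e-03,
       -7.41969507e-05,  6.32362109e-07]), 'ee_pos': array([ 0.1867807 , -0.49059136,  0.23118403]), 'tcp_rot': array([ 0.93731672,  1.35981015, -0.93707222]), 'force': array([ 0.67217233, -0.70812556, -0.35989252]), 'torque': array([-0.01771352,  0.00618977, -0.02816017]), 'width': 0.9953017016573537}
```

View pics/s0.png

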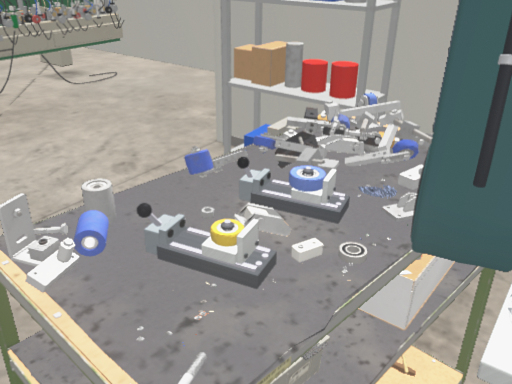

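View pics/t0.png

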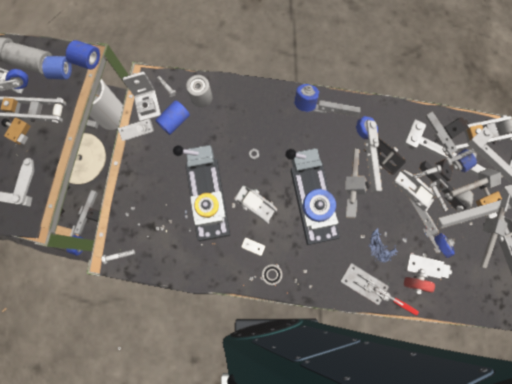

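Run:
```python
from h import *
im=cv2.imread('pics/t0.png')
c=im[130:260,150:350]; cv2.imwrite('pics/t0z.png',cv2.resize(c,None,fx=4,fy=4,interpolation=cv2.INTER_CUBIC))
print(atz('top',(256,40),0),atz('top',(256,300),0))
print(proj('top',[.5,.19,.06]),proj('top',[.51,.19,.06]))
o,_=ray('top',(0,0));print(o)
```

```text
[0.98760186 0.07451538 0.        ] [0.32431517 0.07842935 0.        ]
[205.19736835 221.899643  ] [205.26405117 217.43964338]
[0.40237284 0.06928325 0.93188523]
```

View pics/t0z.png

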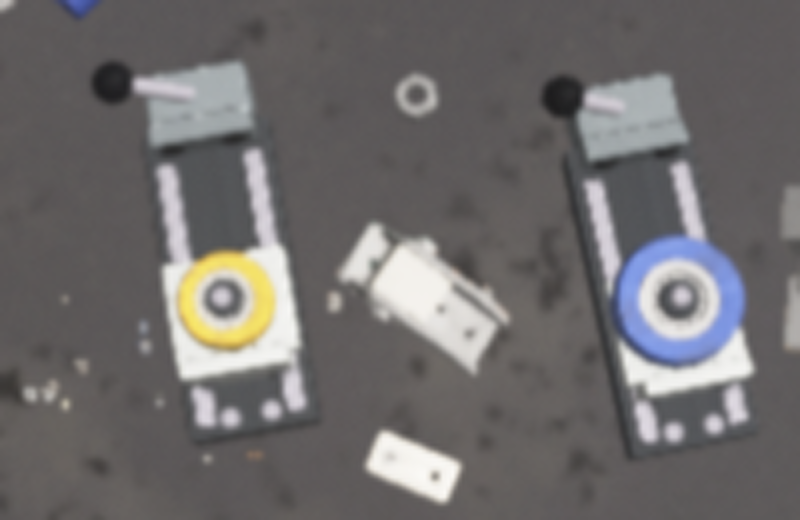

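Run:
```python
from h import *
f=lambda x,y,z:atz('top',(150+x/4,130+y/4),z)
for a,b,z in [((317,415),(268,130),.031),((195,440),(150,150),.031),((205,390),(170,180),.033),((293,375),(253,165),.033),((187,375),(300,357),.081),((155,75),(245,62),.05)]:
    A,B=f(*a,z),f(*b,z); d=B-A; print(A,B,np.degrees(np.arctan2(d[1],d[0])),np.linalg.norm(d))
print(f(222,297,.083),f(112,82,.091))
# scene/top triangulation
for q,ps,pt in [('push',(249.6,240.4),(205.6,223.2)),('ball',(144.4,211.4),(178.4,150.7))]:
    o1,d1=ray('scene',ps);o2,d2=ray('top',pt);d1/=np.linalg.norm(d1);d2/=np.linalg.norm(d2)
    s=np.linalg.lstsq(np.stack([d1,-d2],1),o2-o1,rcond=None)[0]
    print(q,o1+d1*s[0],o2+d2*s[1])
im=cv2.imread('pics/s0.png')
c=im[180:290,120:360]; cv2.imwrite('pics/s0z.png',cv2.resize(c,None,fx=3.3,fy=3.3,interpolation=cv2.INTER_CUBIC))
```

```text
[0.47575818 0.13840092 0.031     ] [0.64396957 0.16843338 0.031     ] 10.122928363216763 0.17087135668822215
[0.46168377 0.20827113 0.031     ] [0.63257393 0.23838043 0.031     ] 9.99243828011509 0.1735223767841536
[0.49015726 0.20265384 0.033     ] [0.61376386 0.22562835 0.033     ] 10.529296788416405 0.1257235798380455
[0.49857046 0.15212353 0.033     ] [0.62230493 0.17676106 0.033     ] 11.261231228985983 0.1261634980718045
[0.49367893 0.20551526 0.081     ] [0.50322754 0.14396333 0.081     ] -81.18193647619378 0.06228816839541423
[0.67290457 0.23320155 0.05      ] [0.68008434 0.18042177 0.05      ] -82.25345054236485 0.053265887443094954
[0.5361582  0.18675304 0.083     ] [0.65662787 0.24971319 0.091     ]
push [0.49291295 0.18651139 0.06151873] [0.49684228 0.18874629 0.0622526 ]
ball [0.65673973 0.2491557  0.08619919] [0.65749169 0.24974164 0.08655121]
```

View pics/s0z.png

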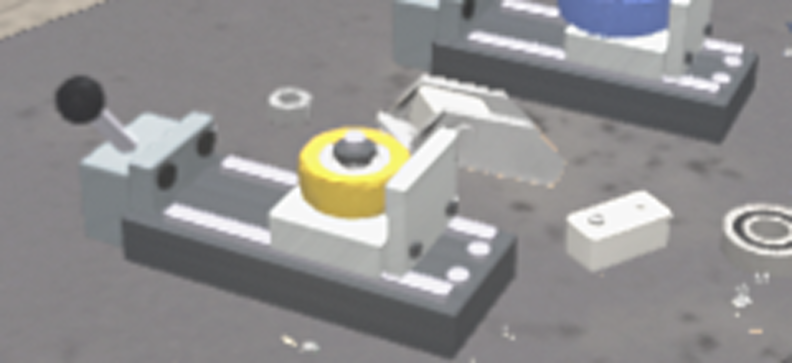

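Run:
```python
from h import *
o=get_obs();print(cv2.Rodrigues(o['tcp_rot'])[0].round(3))
```

```text
[[-0.     0.935  0.356]
 [ 0.     0.356 -0.935]
 [-1.     0.    -0.   ]]
```

Call:
servo_tool:
  commands:
    - {"grip":-1,"dp":[0.16,0.4,0],"spin":0.155}
    - {"grip":-1,"dp":[0.16,0.4,0],"spin":0.155}
    - {"grip":-1,"dp":[0.16,0.4,0],"spin":0.155}
    - {"grip":-1,"dp":[0.16,0.4,0],"spin":0.155}
    - {"grip":-1,"dp":[0.16,0.4,0],"spin":0.155}
    - {"grip":-1,"dp":[0.16,0.4,0],"spin":0.155}
    - {"grip":-1,"dp":[0.16,0.4,0],"spin":0.155}
    - {"grip":-1,"dp":[0.16,0.4,0],"spin":0.155}
  newtons: 60

```text
clock: 1.02
ee_pos: [0.2829, -0.2492, 0.2314]
tcp_rot: [0.178, 1.563, -0.179]
force: [1.2, -1.0, 1.1]
width: -0.002
```

Call:
servo_tool:
  commands:
    - {"grip":-1,"dp":[0.16,0.4,0],"spin":0.155}
    - {"grip":-1,"dp":[0.16,0.4,0],"spin":0.155}
    - {"grip":-1,"dp":[0.16,0.4,0],"spin":0.155}
    - {"grip":-1,"dp":[0.16,0.4,0],"spin":0.155}
    - {"grip":-1,"dp":[0.16,0.4,0],"spin":0.155}
    - {"grip":-1,"dp":[0.16,0.4,0],"spin":0.155}
    - {"grip":-1,"dp":[0.16,0.4,0],"spin":0.155}
    - {"grip":-1,"dp":[0.16,0.4,0],"spin":0.155}

```text
clock: 1.68
ee_pos: [0.3791, -0.009, 0.2315]
tcp_rot: [-0.584, 1.49, 0.584]
force: [1.4, -1.7, -0.2]
width: -0.001
```

Call:
servo_tool:
  commands:
    - {"grip":-1,"dp":[0.11,0.306,0],"spin":0.155}
    - {"grip":-1,"dp":[0.11,0.306,0],"spin":0.155}
    - {"grip":-1,"dp":[0.11,0.306,0],"spin":0.155}
    - {"grip":-1,"dp":[0.11,0.306,0],"spin":0.155}
    - {"grip":-1,"dp":[0.11,0.306,0],"spin":0.155}
    - {"grip":-1,"dp":[0.11,0.306,0],"spin":0.155}
    - {"grip":-1,"dp":[0.11,0.306,0],"spin":0.155}
    - {"grip":-1,"dp":[0.11,0.306,0],"spin":0.155}

```text
clock: 2.35
ee_pos: [0.445, 0.1743, 0.2313]
tcp_rot: [-1.319, 1.134, 1.319]
force: [-0.1, 0.4, -0.4]
width: -0.002
```

Call:
servo_tool:
  commands:
    - {"grip":-1,"dp":[0,0,0],"spin":0}
    - {"grip":-1,"dp":[0,0,0],"spin":0}

```text
clock: 2.52
ee_pos: [0.4448, 0.1737, 0.231]
tcp_rot: [-1.315, 1.138, 1.315]
force: [0.1, -1.1, -0.6]
width: -0.001
```

Run:
```python
from h import *
o=get_obs();R=cv2.Rodrigues(o['tcp_rot'])[0];print(o['ee_pos'],o['force'],R.round(3),np.degrees(np.arctan2(R[1,2],R[0,2])))
cal=get_calibration('wrist'); snap('wrist','w1.png')
for q,z in [('yellow_push',.061),('yellow_ball',.091)]:
    for d in tip_of(q,'wrist')[:2]: print(q,d['p'],d['position'],atz('wrist',d['position'],z,cal))
snap('top','t1.png')
for q,z in [('yellow_push',.061),('yellow_ball',.091)]:
    for d in tip_of(q,'top')[:2]: print(q,d['p'],d['position'],atz('top',d['position'],z))
```

```text
[0.44480521 0.17365195 0.23097088] [ 0.06531239 -1.12213378 -0.59936286] [[-0.001 -0.99  -0.144]
 [-0.    -0.144  0.99 ]
 [-1.     0.001 -0.   ]] 98.29782417680782
yellow_push 0.64 [209.0, 222.1] [0.49940362 0.18135164 0.061     ]
```

View pics/w1.png

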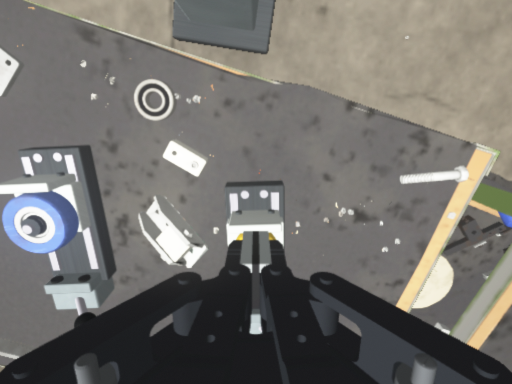

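Run:
```python
from h import *
im=cv2.imread('pics/w1.png')
c=im[170:270,190:320]; cv2.imwrite('pics/w1z.png',cv2.resize(c,None,fx=6,fy=6,interpolation=cv2.INTER_CUBIC))
```

```text
(no output)
```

View pics/w1z.png

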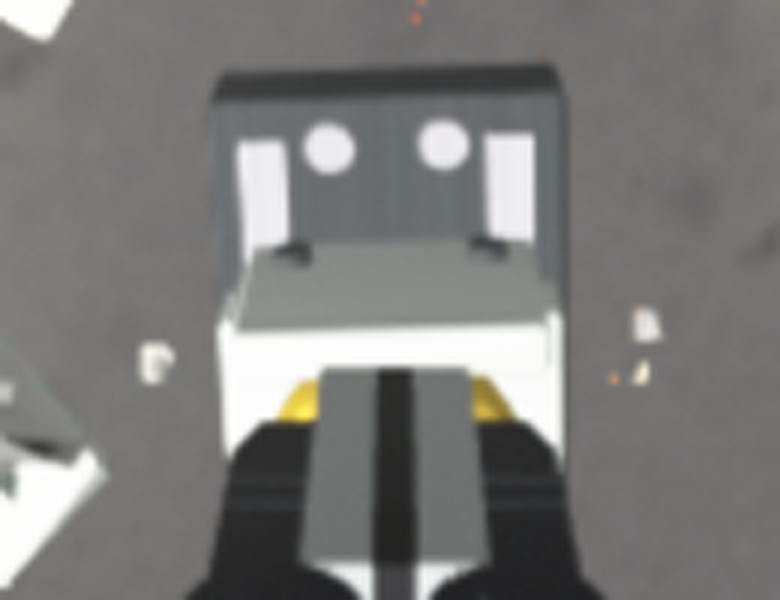

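Run:
```python
from h import *
f=lambda x,y,z:atz('wrist',(190+x/6,170+y/6),z)
for a,b,z in [((213,103),(567,95),.031),((240,330),(555,318),.081),((252,250),(530,242),.031),((213,103),(222,300),.031),((567,95),(567,300),.031)]:
    A,B=f(*a,z),f(*b,z); d=B-A; print((A+B)/2,np.degrees(np.arctan2(d[1],d[0])),np.linalg.norm(d))
```

```text
[0.46541795 0.1743208  0.031     ] 99.456114246632 0.07321140927911322
[0.49405761 0.17981928 0.081     ] 100.46574384568464 0.05791210864015146
[0.49739679 0.17909141 0.031     ] 99.86631510932152 0.0590084231357204
[0.49305714 0.14161115 0.031     ] 8.931639718778852 0.04378119514526909
[0.48182863 0.21429999 0.031     ] 9.793718117130018 0.04551268516584148
```

Call:
servo_tool:
  commands:
    - {"grip":-1,"dp":[0,-0.04,-0.29],"spin":0.03}
    - {"grip":-1,"dp":[0,0,-0.29],"spin":0}
    - {"grip":-1,"dp":[0,0,-0.29],"spin":0}
    - {"grip":-1,"dp":[0,0,-0.29],"spin":0}
    - {"grip":-1,"dp":[0,0,-0.29],"spin":0}
    - {"grip":-1,"dp":[0,0,-0.29],"spin":0}
    - {"grip":-1,"dp":[0,0,-0.29],"spin":0}
    - {"grip":-1,"dp":[0,0,-0.29],"spin":0}

```text
clock: 3.48
ee_pos: [0.4448, 0.1695, 0.0566]
tcp_rot: [-1.331, 1.126, 1.33]
force: [0.5, 0.6, -0.0]
width: 0.001
```

Call:
servo_tool:
  commands:
    - {"grip":-1,"dp":[0.13,0.022,0],"spin":0}
    - {"grip":-1,"dp":[0.13,0.022,0],"spin":0}
    - {"grip":-1,"dp":[0.05,0.008,0],"spin":0}
    - {"grip":-1,"dp":[0.0,0.0,0],"spin":0}

```text
clock: 3.82
ee_pos: [0.4704, 0.1741, 0.0586]
tcp_rot: [-1.332, 1.123, 1.329]
force: [-0.3, 0.5, -0.8]
width: 0.001
```

Call:
servo_tool:
  commands:
    - {"grip":-1,"dp":[0.04,0.007,0],"spin":0}
    - {"grip":-1,"dp":[0.04,0.007,0],"spin":0}
    - {"grip":-1,"dp":[0.04,0.007,0],"spin":0}
    - {"grip":-1,"dp":[0.04,0.007,0],"spin":0}

```text
clock: 4.15
ee_pos: [0.4804, 0.176, 0.0576]
tcp_rot: [-1.332, 1.125, 1.331]
force: [-0.3, -0.0, 0.0]
width: -0.006
```

Call:
servo_tool:
  commands:
    - {"grip":-1,"dp":[0.03,0.005,0],"spin":0}
    - {"grip":-1,"dp":[0.03,0.005,0],"spin":0}

```text
clock: 4.32
ee_pos: [0.4848, 0.1768, 0.0573]
tcp_rot: [-1.332, 1.125, 1.331]
force: [-1.5, -1.3, -0.2]
width: 0.0
```

Call:
servo_tool:
  commands:
    - {"grip":-1,"dp":[0.03,0.005,0],"spin":0}
    - {"grip":-1,"dp":[0.03,0.005,0],"spin":0}

```text
clock: 4.48
ee_pos: [0.4888, 0.1775, 0.0572]
tcp_rot: [-1.331, 1.126, 1.332]
force: [-2.8, 0.4, 1.8]
width: -0.001
```

Call:
servo_tool:
  commands:
    - {"grip":-1,"dp":[0.03,0.005,0],"spin":0}
    - {"grip":-1,"dp":[0.0,0.0,0],"spin":0}

```text
clock: 4.65
ee_pos: [0.4917, 0.1779, 0.0572]
tcp_rot: [-1.332, 1.125, 1.331]
force: [0.1, 0.1, -0.7]
width: 0.001
```

Call:
servo_tool:
  commands:
    - {"grip":-1,"dp":[0.03,0.005,0],"spin":0}
    - {"grip":-1,"dp":[0.03,0.005,0],"spin":0}

```text
clock: 4.82
ee_pos: [0.4956, 0.1786, 0.0572]
tcp_rot: [-1.331, 1.126, 1.332]
force: [-3.7, 0.1, 1.5]
width: 0.002
```

Call:
servo_tool:
  commands:
    - {"grip":-1,"dp":[0.03,0.005,0],"spin":0}
    - {"grip":-1,"dp":[0.03,0.005,0],"spin":0}

```text
clock: 4.98
ee_pos: [0.5004, 0.1794, 0.0572]
tcp_rot: [-1.331, 1.125, 1.332]
force: [-3.7, 0.7, -0.2]
width: -0.002
```

Call:
servo_tool:
  commands:
    - {"grip":-1,"dp":[0.06,0.01,0],"spin":0}
    - {"grip":-1,"dp":[0.06,0.01,0],"spin":0}
    - {"grip":-1,"dp":[0.06,0.01,0],"spin":0}
    - {"grip":-1,"dp":[0.06,0.01,0],"spin":0}

```text
clock: 5.32
ee_pos: [0.5188, 0.1825, 0.0572]
tcp_rot: [-1.331, 1.125, 1.332]
force: [-3.0, 1.5, 0.1]
width: -0.005
```

Call:
servo_tool:
  commands:
    - {"grip":-1,"dp":[0.06,0.01,0],"spin":0}
    - {"grip":-1,"dp":[0.06,0.01,0],"spin":0}
    - {"grip":-1,"dp":[0.06,0.01,0],"spin":0}
    - {"grip":-1,"dp":[0.06,0.01,0],"spin":0}

```text
clock: 5.65
ee_pos: [0.5368, 0.1854, 0.0572]
tcp_rot: [-1.331, 1.125, 1.332]
force: [-3.9, 2.1, 0.3]
width: 0.0
```

Call:
servo_tool:
  commands:
    - {"grip":-1,"dp":[0.04,0.007,0],"spin":0}
    - {"grip":-1,"dp":[0.04,0.007,0],"spin":0}
    - {"grip":-1,"dp":[0.04,0.007,0],"spin":0}
    - {"grip":-1,"dp":[0.03,0.005,0],"spin":0}

```text
clock: 5.98
ee_pos: [0.5479, 0.1873, 0.0573]
tcp_rot: [-1.332, 1.125, 1.331]
force: [-4.0, 1.5, 1.2]
width: 0.0
```

Call:
servo_tool:
  commands:
    - {"grip":-1,"dp":[0.025,0.004,0],"spin":0}
    - {"grip":-1,"dp":[0.025,0.004,0],"spin":0}

```text
clock: 6.15
ee_pos: [0.5514, 0.1879, 0.0573]
tcp_rot: [-1.331, 1.125, 1.332]
force: [-2.5, 2.4, 0.6]
width: 0.0
```

Call:
servo_tool:
  commands:
    - {"grip":-1,"dp":[0.025,0.004,0],"spin":0}
    - {"grip":-1,"dp":[0.02,0.003,0],"spin":0}

```text
clock: 6.32
ee_pos: [0.5539, 0.1883, 0.0572]
tcp_rot: [-1.331, 1.127, 1.333]
force: [-15.7, -1.2, 11.8]
width: 0.001
```

Call:
servo_tool:
  commands:
    - {"grip":-1,"dp":[0.02,0.003,0],"spin":0}
    - {"grip":-1,"dp":[0,0,0],"spin":0}

```text
clock: 6.48
ee_pos: [0.5538, 0.1883, 0.0571]
tcp_rot: [-1.33, 1.129, 1.335]
force: [-18.6, -0.1, 11.9]
width: -0.0
```

Call:
servo_tool:
  commands:
    - {"grip":-1,"dp":[0.02,0.003,0],"spin":0}
    - {"grip":-1,"dp":[0,0,0],"spin":0}
    - {"grip":-1,"dp":[-0.1,-0.017,0],"spin":0}
    - {"grip":-1,"dp":[-0.3,-0.05,0],"spin":0}
    - {"grip":-1,"dp":[-0.3,-0.05,0],"spin":0}
    - {"grip":-1,"dp":[-0.3,-0.05,0],"spin":0}
    - {"grip":-1,"dp":[-0.2,-0.03,0.2],"spin":0}
    - {"grip":-1,"dp":[-0.1,-0.02,0.4],"spin":0}

```text
clock: 7.15
ee_pos: [0.4571, 0.1718, 0.1007]
tcp_rot: [-1.33, 1.129, 1.334]
force: [1.4, 0.2, -0.1]
width: -0.002
```

Call:
servo_tool:
  commands:
    - {"grip":-1,"dp":[-0.1,0,0.4],"spin":0}
    - {"grip":-1,"dp":[-0.1,0,0.4],"spin":0}
    - {"grip":-1,"dp":[0,-0.3,0.4],"spin":0}
    - {"grip":-1,"dp":[0,-0.4,0.2],"spin":0}
    - {"grip":-1,"dp":[-0.1,-0.4,0],"spin":0}
    - {"grip":-1,"dp":[-0.1,-0.4,0],"spin":0}
    - {"grip":-1,"dp":[-0.1,-0.4,0],"spin":0}
    - {"grip":-1,"dp":[0,0,0],"spin":0}

```text
clock: 7.82
ee_pos: [0.4223, 0.0263, 0.2078]
tcp_rot: [-1.331, 1.128, 1.327]
force: [0.1, 0.1, 0.5]
width: 0.002
```

Run:
```python
from h import *
o=get_obs();print(o['clock'],o['ee_pos'],o['force'])
a=snap('top','t2.png'); b=snap('scene','s2.png')
A=cv2.resize(a[130:260,150:350],None,fx=3,fy=3,interpolation=cv2.INTER_CUBIC);B=cv2.resize(b[180:290,120:360],None,fx=2.5,fy=2.5,interpolation=cv2.INTER_CUBIC)
B=cv2.resize(B,(600,205*600//600+70)) if 0 else B
h=np.zeros((390+275,600,3),np.uint8);h[:390]=A;h[390:]=B[:,:600]
h=cv2.resize(h,None,fx=.9,fy=.9);cv2.imwrite('pics/c2.png',h[:,:,::-1])
print([(d['p'],d['position'],atz('top',d['position'],.061)) for d in tip_of('yellow_push','scene')[:0]])
```

```text
7.8167 [0.42226982 0.02627538 0.20777755] [0.06647906 0.08780443 0.5335421 ]
[]
```

View pics/c2.png

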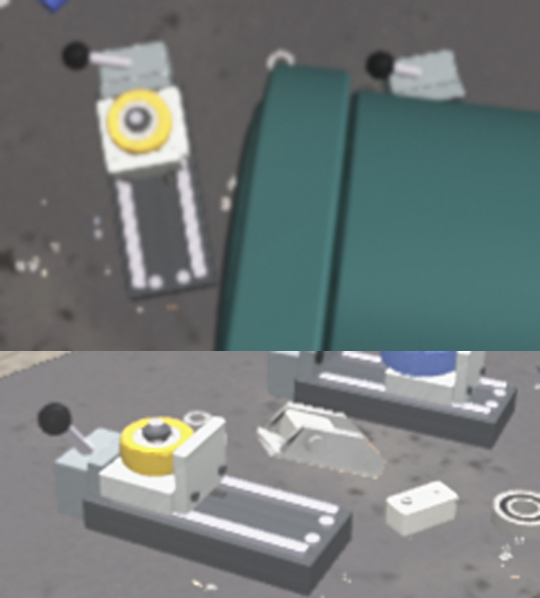

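The carriage with the yellow wheel now sits against the housing at the far end (wheel at about (140,120) in the top crop). Its lever is still thrown left, and the blue unit and the other parts are where they were.

```bash
python3 -c "
from station import *
print(close_job(), get_obs()['clock'])"
```

```text
the job is handed in; nothing more can be done
the job is handed in; nothing more can be done
```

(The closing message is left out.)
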